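Shut and lock the microscope-slide cabinet

ROBOT

A 7-joint arm with a two-finger parallel gripper is mounted at the origin on the work surface. World frame = base frame: x ahead of the robot, y to its left, z up, the work surface at z = 0. Lengths are in m, angles in rad, forces in N, time in s.
With the tool pointing down it reaches from about 0.425 to 0.95 m from the base axis. Payload 16.7 kg.
Tool frame: the origin (TCP) lies midway between the tips of the shut fingers; the grasp point (between the pads) lies 19 mm behind it; z points along the fingers, y is the line along which they close (so a half turn about z gives the same grasp; the last joint's range is limited). The gripper opens to 94 mm and grips with 3 to 60 N. Pads are 16 mm wide; open, the fingers measure 119 mm over their backs; the gripper's body (75 mm by 177 mm) begins 78 mm behind the grasp point.
Start: joints at [-1.361, 0.426, 0.074, 1.606, -0.034, 1.111, -0.067], TCP at [0.237, 0.632, 0.205] pointing down, gripper open.
Joint ranges: [-2.85, 2.85], [-0.5, 2.14], [-1.23, 1.37], [0.21, 2.46], [-1.02, 4.16], [0.16, 2.05], [-2.73, 2.73]. Speed limits (rad/s): [1.89, 1.89, 2.39, 2.39, 3.01, 3.01, 3.01].

INTERFACE

Orientations are given as a 3x3 rotation matrix whose columns are the frame's x, y, z axes.
In Python, from rig import ctrl, cams gives the robot as it stands.
- The arm moves only by the shell command python3 -m handwheel 'ROWS'. ROWS is JSON, a list of rows, each a list of 3 entries, a list of its own where there are three numbers: the shift along the tool's x, y, z as a fraction of full scale, then the turn about the tool's z as a fraction of full scale, then the closure, from -1 (fully open) to 1 (shut). In form: [[[dx, dy, dz], turn, fingers], ...]. A call has 1 to 8 rows; each row is the pose to reach, as a shift and turn from the pose commanded when the call began, along the tool's axes at that moment; what a row does not reach only later rows make up. Full scale, the value 1, is 60 cm for a shift and 30 degrees for a turn. A row lasts 1/12 s, in which the tool goes at most 41.7 mm and 7.16 degrees, less where a joint would pass 70% of its speed; a pose out of reach is approached as far as the arm can. A call with a number of a shift or a turn outside -1 to 1 is refused whole. A call with a gripper value outside its range is refused whole. The fingers move at their own pace and stop on an object; the grip force is fixed at half the most. Time passes only in rows, so rows that repeat a pose let the fingers close. It gives the time, the measured TCP pose, the force, the opening and the grip force at its end, in the units of the state.
- ctrl.sense(): the state, without advancing time (a new reading comes with each control period).
- cams.capture(name): name is "side" or "top"; returns a dict with "frame" (480x640x3 uint8, red, green, blue), "vertical_fov" (degrees; the focal length in pixels is half the picture's height over the tangent of half this angle, whatever the lens; pixels are square), "cx", "cy" (the principal point, pixels), "eye" and "attitude" of the camera in the world. Camera axes: x right, y down, z forward; pixel columns grow to the right and rows downward; lengths in m; the calibration is good to about 2 mm. A picture is of the moment at which its call begins. There is no depth.
- ctrl.hand_in(): hands the job in; it is judged then, once.
The state is a dict: "time_s": time; "joint_pos": joint angles; "qvel": joint speeds; "joint_efforts": joint torques, N m; "tool_pos": TCP position; "tcp_rot": TCP orientation; "force": force on the tool from outside, world axes, zero at the start; "wrist_torque": the same for the moment, N m; "grip_width": opening from 0.0 (shut) to 1.0 (fully open); "gripper_force": force on a finger pad.
Only numpy, scipy, OpenCV 4.12 (cv2) and the standard library are available. Lean on these libraries where they do the work, as an engineer would, in place of code of your own. Each camera call takes 0.05 s, during which the arm holds its last target. There are 200 camera calls.

TASK

Close up the slide cabinet: with the fingertips, push all three drawers gently fully home, and only then push the black tab of the slide lock on its top all the way to the left. The drawers are full of glass slides, so do not slam them; do not force anything, and leave the pots and other things standing where they are.

Things in the scene. Friction and masses are not known exactly. Their poses are not given: they have to be found in the camera images.
- cabinet_top_front (a point): Grey steel microscope-slide cabinet, 250 mm deep (along its own x), 340 mm wide (its y), 95 mm tall, fixed to the table and standing somewhat turned. This point is the middle of the top edge of its front face; its x axis points level into the cabinet (away from the robot, the way drawers are pushed shut), its y axis to the left along the front, z up.
- drawer_left_front (a point): The left drawer (as seen from the robot), 111 mm to the left of the cabinet's middle. White front 102 mm wide, from 10 to 82 mm above the table, flat but for a steel pull 46 mm wide and 12 mm proud, 20 to 32 mm above the table. Open on top, slides inside. This point: middle of the outer face of the front, 55 mm above the table; axes as the cabinet's.
- drawer_left (a joint): How far the left drawer is pulled out, m: 0 is fully home against its stop (front flush with the cabinet's front), 0.12 the most. Slides with about 2 N of friction and stays where it is left.
- drawer_middle_front (a point): The middle drawer (as seen from the robot), at the cabinet's middle. White front 102 mm wide, from 10 to 82 mm above the table, flat but for a steel pull 46 mm wide and 12 mm proud, 20 to 32 mm above the table. Open on top, slides inside. This point: middle of the outer face of the front, 55 mm above the table; axes as the cabinet's.
- drawer_middle (a joint): How far the middle drawer is pulled out, m: 0 is fully home against its stop (front flush with the cabinet's front), 0.12 the most. Slides with about 2 N of friction and stays where it is left.
- drawer_right_front (a point): The right drawer (as seen from the robot), 111 mm to the right of the cabinet's middle. White front 102 mm wide, from 10 to 82 mm above the table, flat but for a steel pull 46 mm wide and 12 mm proud, 20 to 32 mm above the table. Open on top, slides inside. This point: middle of the outer face of the front, 55 mm above the table; axes as the cabinet's.
- drawer_right (a joint): How far the right drawer is pulled out, m: 0 is fully home against its stop (front flush with the cabinet's front), 0.12 the most. Slides with about 2 N of friction and stays where it is left.
- lock_tab (a point): Slide lock on the cabinet's top, 75 mm behind its front edge: low steel plate with an upright black tab, 26 mm (cabinet x) by 12 mm (cabinet y), from 6 to 32 mm above the cabinet's top. This point: middle of the tab's top, 127 mm above the table, axes as the cabinet's. Moves left (+y) to lock. Guide strips beside it 6 mm high, end bars 8 mm high, 66 mm left and right of the cabinet's middle.
- lock (a joint): How far the slide lock is pushed to the left, m: 0 at the right-hand stop (unlocked), 0.05 at the left-hand stop (locked). About 1.5 N of friction; stays where it is left. The tab stands 25 mm right of the cabinet's middle at 0 and 25 mm left of it at 0.05.
- pot: Bystander, loose, to be left alone: small clear lidded pot, 40 mm across, 48 mm tall, standing on the cabinet's top. Origin at the centre of its underside.
- stub: Bystander, loose, to be left alone: aluminium specimen stub, 38 mm across, 22 mm tall, standing on the cabinet's top. Origin at the centre of its underside.
- jar: Bystander, loose, to be left alone: amber glass jar, 60 mm across, 80 mm tall, on the table beside the cabinet's left end. Origin at the centre of its underside.
- dropper: Bystander, loose, to be left alone: small glass bottle, 40 mm across, 85 mm tall, on the table beside the cabinet's right end. Origin at the centre of its underside.
- mouse: Bystander, loose, to be left alone: black computer mouse, 105 x 58 x 33 mm, on the table. Origin at the centre of its underside.
- clamp: Bystander, loose, to be left alone: aluminium stage clamp, 60 x 68 x 18 mm, on the table. Origin at the centre of its underside.
- slidecab: The same cabinet with its drawers and lock, taken as a whole. Origin at the middle of the foot of its front face, on the table; axes as above.

How it is judged:
On the way, in this order (a step that is already met when the one before it is completed fails the run):
1. all three drawers are fully home (value of joint each of drawer_left, drawer_middle, drawer_right below 0.004 m), for 0.2 s.
2. then the slide lock is at its left-hand stop (all of step 1 and value of joint lock above 0.046 m), for 0.2 s.
At the end, for the whole second after the job is handed in: All three drawers within 4 mm of fully home, the lock within 4 mm of its left-hand stop, the six bystanders at rest, upright within 0.3 rad and within 30 mm of where they started (all of step 2 and distance of each of pot, stub, jar, dropper, mouse, clamp from where it was at the start of the episode below 0.03 m and angle between each of pot, stub, jar, dropper, mouse, clamp's own z axis and vertical below 0.3 rad and linear speed of each of pot, stub, jar, dropper, mouse, clamp below 0.02 m/s); the robot touches nothing.
It fails at once if the lock is pushed home while a drawer still stands open (more than 6 mm) (value of joint lock above 0.04 m and value of joint any of drawer_left, drawer_middle, drawer_right above 0.006 m).
It fails at once if a drawer is slammed (faster than 0.4 m/s) (velocity of joint any of drawer_left, drawer_middle, drawer_right below -0.4 m/s).
It fails at once if the cabinet, a drawer or the lock is forced (more than 60 N from the robot) (contact force between slidecab and the fingers above 60 N or contact force between slidecab and the arm above 60 N).
It fails at once if a bystander is lifted, carried, pushed away (more than 30 mm) or knocked over (distance of any of pot, stub, jar, dropper, mouse, clamp from where it was at the start of the episode above 0.03 m or angle between any of pot, stub, jar, dropper, mouse, clamp's own z axis and vertical above 0.5 rad).
It also fails if it takes over 56 s, if anything falls off the work surface, if the arm or the gripper's body presses on something with over 40 N, if the wrist force passes 120 N, or if a joint passes its speed limit or range.

## Working session

There is one attempt and no reset: what is moved stays moved. The work goes in short steps, Python scripts to look and compute and a shell command to move; the robot and the scene stay as the last step left them, time stands still between calls to the robot, and variables do not carry over. Pictures are saved under pics/ and viewed, at most 10 in all, crops included, and the job is handed in when it is done.

```bash
mkdir -p pics
cat > h.py <<'E'
import numpy as np, cv2
from rig import ctrl, cams
def snap(name,fn):
    c=cams.capture(name); cv2.imwrite('pics/'+fn,cv2.cvtColor(c['frame'],cv2.COLOR_RGB2BGR)); return c
def K(c):
    f=c['frame'].shape[0]/2/np.tan(np.radians(c['vertical_fov'])/2)
    return np.array([[f,0,c['cx']],[0,f,c['cy']],[0,0,1]])
def onz(c,uv,z):
    d=np.array(c['attitude'])@np.linalg.inv(K(c))@np.array([uv[0],uv[1],1.]); e=np.array(c['eye'])
    return e+d*(z-e[2])/d[2]
def proj(c,p):
    q=K(c)@np.array(c['attitude']).T@(np.array(p)-np.array(c['eye'])); return q[:2]/q[2]
E
python3 - <<'E'
from h import *
s=ctrl.sense(); print(s['tool_pos'],np.round(s['tcp_rot'],3),s['time_s'],s['grip_width'],s['force'])
for n in('top','side'):
    c=snap(n,n+'1.png'); print(n,c['eye'],np.round(c['attitude'],3).tolist(),c['vertical_fov'],c['cx'],c['cy'])
E
```

```text
[0.23689584 0.63155717 0.20474773] [[-0.936  0.351 -0.   ]
 [ 0.351  0.936 -0.001]
 [-0.    -0.001 -1.   ]] 0.0 0.9994740615156146 [-0.49992528 -0.16765419 -0.1788829 ]
top [0.36199573 0.02643664 1.41010513] [[-0.03, -0.991, 0.129], [-1.0, 0.03, -0.002], [-0.002, -0.129, -0.992]] 48.32763636018301 325.64335568899827 239.30653430645467
side [ 0.33866977 -0.68214932  0.82915847] [[0.954, -0.211, 0.211], [-0.299, -0.667, 0.682], [-0.003, -0.714, -0.7]] 55.33464693523491 318.3132853933949 237.61860114913532
```

View pics/top1.png

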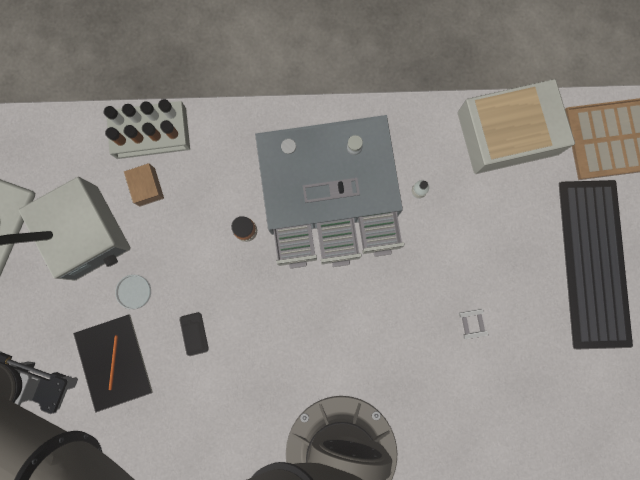

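View pics/side1.png

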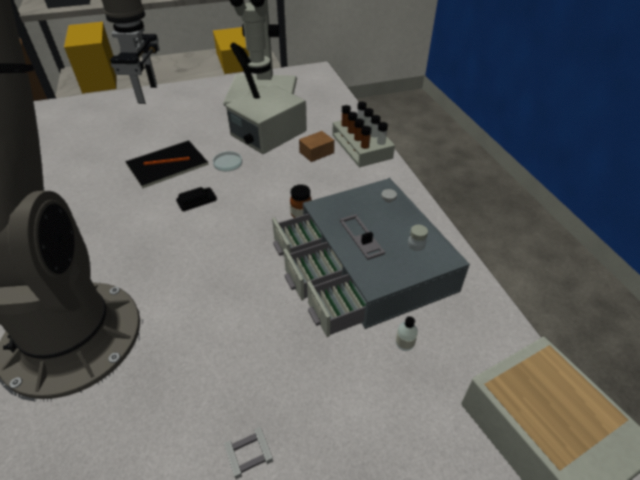

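The top view shows the cabinet's top corners at about (256,132), (387,116), (402,211) and (268,230), and the tab at (341,187). All three drawers are open, with fronts at rows 250–263. The jar is at (244,228) and the dropper at (420,188). I'll enlarge this area to get finer positions.

Run:
```python
from h import *
i=cv2.imread('pics/top1.png')[110:275,235:435]; cv2.imwrite('pics/crop1.png',cv2.resize(i,None,fx=3.6,fy=3.6,interpolation=cv2.INTER_CUBIC))
```

```text
(no output)
```

View pics/crop1.png

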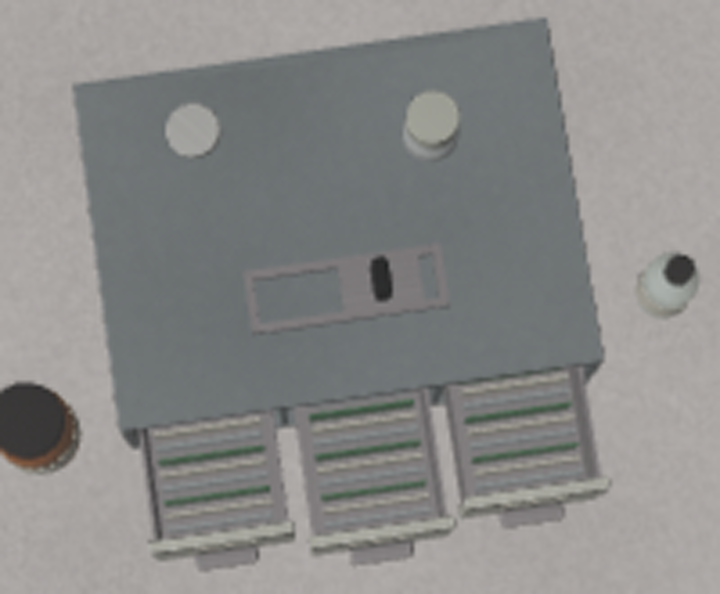

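```bash
cat > m.py <<'E'
from h import *
c=cams.capture('top')
P=lambda u,v,z:onz(c,(u/3.6+235,v/3.6+110),z)
C=[P(75,86,.095),P(547,18,.095),P(603,358,.095),P(122,430,.095)]
from scipy.spatial.transform import Rotation as R
M=np.array([[.25,.17,0],[.25,-.17,0],[0,-.17,0],[0,.17,0]])
A=np.array(C); mu=A.mean(0); r,e=R.align_vectors(A-mu,M-M.mean(0)); r=r.as_matrix(); o=mu-r@M.mean(0)
th=np.arctan2(r[1,0],r[0,0]); print('o',o,'yaw',th,np.degrees(th),'err',e)
L=lambda p:np.round(r.T@(p-o),4)
for n,a in dict(L=[(153,556),(293,540)],M=[(312,550),(452,530)],R=[(465,514),(608,490)]).items(): print(n,[L(P(*q,.082)) for q in a])
print('tab',L(P(380,279,.127)),'pot',L(P(432,118,.143)),'stub',L(P(191,130,.117)),'jar',P(28,420,.08),L(P(28,420,.08)),'drop',P(680,268,.085))
s=ctrl.sense(); T=s['tcp_rot'];print('toolx yaw',np.degrees(np.arctan2(T[1][0],T[0][0])))
np.savez('cab.npz',o=o,r=r)
E
python3 m.py
```

```text
o [ 0.58071943 -0.00409187  0.095     ] yaw 0.11725934353792015 6.7184654931974475 err 0.0034347710493203916
L [array([-0.0878,  0.1604, -0.013 ]), array([-0.091,  0.063, -0.013])]
M [array([-0.0998,  0.051 , -0.013 ]), array([-0.1004, -0.0469, -0.013 ])]
R [array([-0.0907, -0.0575, -0.013 ]), array([-0.0888, -0.1583, -0.013 ])]
tab [ 0.0724 -0.0216  0.032 ] pot [ 0.174  -0.0724  0.048 ] stub [0.1981 0.0914 0.022 ] jar [0.57286571 0.23059339 0.08      ] [ 0.0197  0.234  -0.015 ] drop [ 0.66611741 -0.22956883  0.085     ]
toolx yaw 159.4416416457226
```

```bash
python3 -m handwheel '[[[-0.5,-0.31,0],-0.91,1],[[-0.5,-0.31,0],-0.91,1],[[-0.5,-0.31,0],-0.91,1],[[-0.5,-0.31,0],-0.91,1],[[-0.5,-0.31,0],-0.91,1],[[-0.5,-0.31,0],-0.91,1],[[-0.5,-0.31,0],-0.91,1],[[-0.5,-0.31,0],-0.91,1]]'
cat > g.py <<'E'
# shift fractions from the present pose to cabinet-frame target (x,y) and world z
import sys; from h import *
k=np.load('cab.npz'); s=ctrl.sense(); T=np.array(s['tcp_rot']); p=np.array(s['tool_pos'])
q=k['r'].T@(p-k['o']); print('t',s['time_s'],'in cab',np.round(q[:2],4),'z',p[2].round(4),'yaw y rel',np.degrees(np.arctan2(*(k['r'].T@T[:,1])[[0,1]])).round(2),'F',np.round(s['force'],1),'grip',s['grip_width'],'q',np.round(s['joint_pos'],2))
for a in sys.argv[1:]:
    x,y,z=map(float,a.split(',')); g=k['r']@[x,y,0]+k['o']; g[2]=z; print(a,np.round(T.T@(g-p)/.6,4))
E
python3 g.py -- 2>/dev/null; python3 g.py=-0.13 2>/dev/null; python3 g.py " -0.13,0.111,0.205"
```

```text
time_s: 0.82
tool_pos: [0.441, 0.3667, 0.2055]
tcp_rot: [[-0.993, -0.117, -0.0], [-0.117, 0.993, 0.0], [0.0, 0.0, -1.0]]
force: [1.5, 1.3, -0.9]
grip_width: 0.471
gripper_force: 0.0
t 0.8167 in cab [-0.0954  0.3846] z 0.2055 yaw y rel -0.02 F [ 1.5  1.3 -0.9] grip 0.47103096772399927 q [-0.89  0.26  0.1   1.84 -0.03  1.04  0.91]
t 0.8167 in cab [-0.0954  0.3846] z 0.2055 yaw y rel -0.02 F [ 1.5  1.3 -0.9] grip 0.47103096772399927 q [-0.89  0.26  0.1   1.84 -0.03  1.04  0.91]
 -0.13,0.111,0.205 [ 0.0579 -0.4559  0.0008]
```

```bash
python3 -m handwheel '[[[0.06,-0.15,0],0,1],[[0.06,-0.3,0],0,1],[[0.06,-0.456,0],0,1],[[0.06,-0.456,0],0,1],[[0.06,-0.456,0],0,1],[[0.06,-0.456,0],0,1],[[0.06,-0.456,0],0,1],[[0.06,-0.456,0.05],0,1]]' >/dev/null; python3 g.py " -0.13,0.111,0.057"
```

```text
t 1.4833 in cab [-0.1298  0.1081] z 0.1791 yaw y rel 0.35 F [1.2 1.8 0.5] grip 0.007919035892401019 q [-0.61  0.07  0.28  2.14 -0.02  0.93  1.37]
 -0.13,0.111,0.057 [0.0017 0.0044 0.2036]
```

```bash
python3 -m handwheel '[[[0,0,0.06],0,1],[[0,0,0.12],0,1],[[0,0,0.18],0,1],[[0,0,0.2],0,1],[[0,0,0.2],0,1],[[-0.02,0,0.2],0,1],[[-0.04,0,0.2],0,1],[[-0.055,0,0.2],0,1]]' >/dev/null; python3 g.py " -0.03,0.111,0.057" " -0.008,0.111,0.057"; python3 -c "
from h import *
snap('side','s2.png')"
```

```text
t 2.15 in cab [-0.0963  0.1133] z 0.0571 yaw y rel -0.03 F [-0.2 -0.5  0. ] grip 0.002993525530341431 q [-0.55  0.32  0.25  2.17 -0.13  0.66  1.48]
 -0.03,0.111,0.057 [-0.1105 -0.0039  0.0005]
 -0.008,0.111,0.057 [-0.1472 -0.004   0.0006]
```

View pics/s2.png

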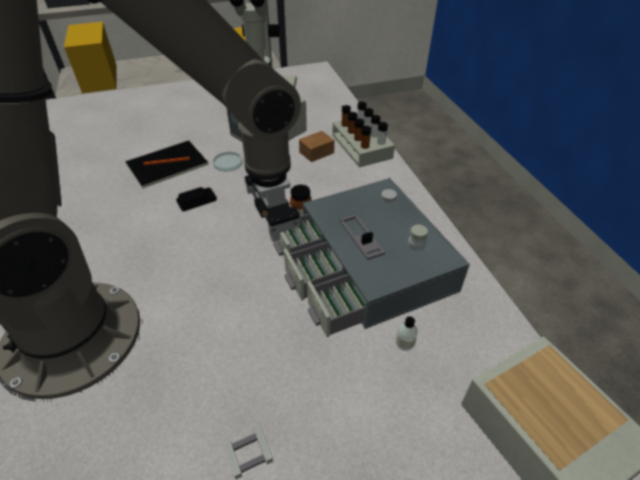

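The fingertips are at the left drawer's front at about (280,235), just touching it, and they clear the jar at (300,195). I'll push it in slowly.

```bash
python3 -m handwheel '[[[-0.015,0,0],0,1],[[-0.03,0,0],0,1],[[-0.045,0,0],0,1],[[-0.06,0,0],0,1],[[-0.075,0,0],0,1],[[-0.09,0,0],0,1],[[-0.105,0,0],0,1],[[-0.12,0,0],0,1]]' >/dev/null; python3 g.py " -0.008,0.111,0.057"
```

```text
t 2.8667 in cab [-0.026  0.113] z 0.0554 yaw y rel -0.02 F [-3.1  0.4  1.8] grip 0.007142665423221727 q [-0.51  0.42  0.25  2.02 -0.15  0.72  1.52]
 -0.008,0.111,0.057 [-0.03   -0.0033 -0.0026]
```

```bash
python3 -m handwheel '[[[-0.006,0,0],0,1],[[-0.012,0,0],0,1],[[-0.017,0,0],0,1],[[-0.022,0,0],0,1],[[-0.026,0,0],0,1],[[-0.026,0,0],0,1]]' | grep force; python3 g.py
python3 -m handwheel '[[[-0.002,0,0],0,1],[[-0.004,0,0],0,1],[[-0.004,0,0],0,1]]' | grep force; python3 g.py
```

```text
force: [0.3, -0.5, 0.4]
gripper_force: 0.0
t 3.3667 in cab [-0.0109  0.113 ] z 0.0554 yaw y rel -0.02 F [ 0.3 -0.5  0.4] grip 0.009074091003548314 q [-0.5   0.44  0.25  1.99 -0.16  0.73  1.53]
force: [-4.0, -1.3, 2.6]
gripper_force: 2.3
t 3.6167 in cab [-0.0093  0.113 ] z 0.0554 yaw y rel -0.02 F [-4.  -1.3  2.6] grip -0.0004758366518136477 q [-0.5   0.45  0.25  1.98 -0.16  0.73  1.53]
```

```bash
for i in 1 2; do python3 -m handwheel '[[[-0.002,0,0],0,1],[[-0.004,0,0],0,1],[[-0.004,0,0],0,1]]' | grep ^force; python3 g.py; done
```

```text
force: [-19.9, -2.1, 16.4]
t 3.8667 in cab [-0.0094  0.113 ] z 0.0552 yaw y rel -0.02 F [-19.9  -2.1  16.4] grip 0.005052729924897593 q [-0.5   0.45  0.25  1.98 -0.16  0.74  1.53]
force: [-35.2, -3.5, 28.1]
t 4.1167 in cab [-0.0095  0.113 ] z 0.0549 yaw y rel -0.03 F [-35.2  -3.5  28.1] grip 0.001604223493746746 q [-0.5   0.45  0.25  1.98 -0.16  0.74  1.53]
```

The left drawer is home: force rose with no further motion at x = -0.0094. I'll back off and go to the middle drawer.

```bash
python3 -m handwheel '[[[0.05,0,0],0,1],[[0.11,0,0],0,1],[[0.17,0,0],0,1],[[0.2,0,0],0,1],[[0.2,0,0],0,1],[[0.2,-0.06,0],0,1],[[0.2,-0.12,0],0,1],[[0.2,-0.18,0],0,1]]' |grep ^force; python3 g.py " -0.115,0,0.057" " -0.02,0,0.057"
```

```text
force: [1.3, -0.0, 0.5]
t 4.7833 in cab [-0.123   0.0041] z 0.056 yaw y rel -0.15 F [ 1.3 -0.   0.5] grip 0.0012366514103865978 q [-0.36  0.29  0.29  2.23 -0.14  0.64  1.72]
 -0.115,0,0.057 [-0.0133 -0.0068 -0.0017]
 -0.02,0,0.057 [-0.1716 -0.0072 -0.0014]
```

```bash
python3 -m handwheel '[[[-0.01,-0.004,0],0,1],[[-0.02,-0.004,0],0,1],[[-0.03,-0.004,0],0,1],[[-0.045,-0.004,0],0,1],[[-0.06,-0.004,0],0,1],[[-0.075,-0.004,0],0,1],[[-0.09,-0.004,0],0,1],[[-0.105,-0.004,0],0,1]]' |grep ^force; python3 g.py " -0.011,0,0.057"
python3 -m handwheel '[[[-0.015,0,0],0,1],[[-0.03,0,0],0,1],[[-0.04,0,0],0,1],[[-0.05,0,0],0,1],[[-0.057,0,0],0,1],[[-0.063,0,0],0,1],[[-0.069,0,0],0,1],[[-0.073,0,0],0,1]]' |grep ^force; python3 g.py " -0.009,0,0.057"
```

```text
force: [-3.0, 1.4, 0.2]
t 5.45 in cab [-0.0601  0.0035] z 0.0553 yaw y rel -0.09 F [-3.   1.4  0.2] grip 0.009140284987997047 q [-0.34  0.38  0.28  2.09 -0.17  0.69  1.74]
 -0.011,0,0.057 [-0.0817 -0.006  -0.0028]
force: [-2.4, 1.2, -0.7]
t 6.1167 in cab [-0.017   0.0025] z 0.0555 yaw y rel -0.02 F [-2.4  1.2 -0.7] grip 0.002213210997676473 q [-0.33  0.44  0.28  2.   -0.18  0.73  1.74]
 -0.009,0,0.057 [-0.0134 -0.0042 -0.0026]
```

```bash
python3 -m handwheel '[[[-0.004,0,0],0,1],[[-0.008,0,0],0,1],[[-0.011,0,0],0,1],[[-0.014,0,0],0,1],[[-0.014,0,0],0,1]]' |grep ^force; python3 g.py; python3 -m handwheel '[[[-0.002,0,0],0,1],[[-0.003,0,0],0,1],[[-0.003,0,0],0,1]]' |grep ^force; python3 g.py
```

```text
force: [-6.6, 0.8, 3.6]
t 6.5333 in cab [-0.0094  0.0025] z 0.0554 yaw y rel -0.01 F [-6.6  0.8  3.6] grip 0.0057065785544711395 q [-0.33  0.45  0.28  1.98 -0.18  0.74  1.75]
force: [-17.9, -0.2, 13.8]
t 6.7833 in cab [-0.0094  0.0025] z 0.0553 yaw y rel 0.01 F [-17.9  -0.2  13.8] grip 0.005666499883037299 q [-0.33  0.45  0.28  1.98 -0.18  0.74  1.75]
```

The middle drawer stopped at the same place, x = -0.0094. Next is the right drawer.

```bash
python3 -m handwheel '[[[0.05,0,0],0,1],[[0.11,0,0],0,1],[[0.17,0,0],0,1],[[0.19,0,0],0,1],[[0.19,0,0],0,1],[[0.19,-0.06,0],0,1],[[0.19,-0.12,0],0,1],[[0.19,-0.18,0],0,1]]' |grep ^force; python3 g.py " -0.1,-0.109,0.057"
python3 -m handwheel '[[[0,-0.008,0],0,1],[[-0.01,-0.008,0],0,1],[[-0.02,-0.008,0],0,1],[[-0.03,-0.008,0],0,1],[[-0.045,-0.008,0],0,1],[[-0.06,-0.008,0],0,1],[[-0.075,-0.008,0],0,1],[[-0.09,-0.008,0],0,1]]' |grep ^force; python3 g.py " -0.0094,-0.109,0.057"
```

```text
force: [0.9, 0.4, 0.4]
t 7.45 in cab [-0.1195 -0.1068] z 0.0561 yaw y rel -0.14 F [0.9 0.4 0.4] grip 0.0034995654774714084 q [-0.15  0.34  0.32  2.16 -0.17  0.66  1.98]
 -0.1,-0.109,0.057 [-0.0324 -0.0038 -0.0015]
force: [-3.0, 1.4, 0.5]
t 8.1167 in cab [-0.066  -0.1093] z 0.0553 yaw y rel -0.09 F [-3.   1.4  0.5] grip 0.0051768733139608445 q [-0.15  0.42  0.31  2.05 -0.19  0.71  1.97]
 -0.0094,-0.109,0.057 [-0.0944  0.0004 -0.0028]
```

```bash
python3 -m handwheel '[[[-0.015,0,0],0,1],[[-0.03,0,0],0,1],[[-0.043,0,0],0,1],[[-0.055,0,0],0,1],[[-0.065,0,0],0,1],[[-0.073,0,0],0,1],[[-0.079,0,0],0,1],[[-0.083,0,0],0,1]]' |grep ^force; python3 g.py " -0.0094,-0.109,0.057"
python3 -m handwheel '[[[-0.003,0,0],0,1],[[-0.006,0,0],0,1],[[-0.009,0,0],0,1],[[-0.011,0,0],0,1],[[-0.011,0,0],0,1]]' |grep ^force; python3 g.py " -0.0094,-0.109,0.057"
```

```text
force: [-2.7, 0.5, -0.7]
t 8.7833 in cab [-0.0169 -0.1103] z 0.0555 yaw y rel -0.02 F [-2.7  0.5 -0.7] grip 0.004090728671792634 q [-0.15  0.48  0.31  1.94 -0.2   0.75  1.96]
 -0.0094,-0.109,0.057 [-0.0124  0.0022 -0.0026]
force: [-0.5, -0.1, -0.3]
t 9.2 in cab [-0.0104 -0.1103] z 0.0555 yaw y rel -0.02 F [-0.5 -0.1 -0.3] grip 0.005797557831154043 q [-0.15  0.49  0.31  1.93 -0.21  0.76  1.96]
 -0.0094,-0.109,0.057 [-0.0016  0.0022 -0.0024]
```

```bash
for i in 1 2; do python3 -m handwheel '[[[-0.002,0,0],0,1],[[-0.003,0,0],0,1],[[-0.003,0,0],0,1]]' |grep ^force; python3 g.py; done
```

```text
force: [-5.9, 0.4, 4.0]
t 9.45 in cab [-0.0094 -0.1104] z 0.0556 yaw y rel -0.0 F [-5.9  0.4  4. ] grip 0.0043651684565925 q [-0.15  0.49  0.31  1.92 -0.21  0.76  1.96]
force: [-17.3, 0.6, 14.3]
t 9.7 in cab [-0.0094 -0.1103] z 0.0554 yaw y rel 0.03 F [-17.3   0.6  14.3] grip 0.004935702112114111 q [-0.15  0.49  0.31  1.92 -0.21  0.76  1.96]
```

All three drawers stop at the same x. I'll back off, rise, move to the right of the tab and take a picture on the way.

```bash
python3 -m handwheel '[[[0.05,0,0],0,1],[[0.06,0,0],0,1],[[0.06,0,-0.06],0,1],[[0.06,0,-0.12],0,1],[[0.06,0,-0.18],0,1],[[0.06,0,-0.18],0,1],[[0.06,0,-0.18],0,1]]' |grep ^force; python3 g.py " 0.074,-0.064,0.165"; python3 -c "
from h import *
c=snap('top','t3.png'); i=cv2.imread('pics/t3.png')[110:275,235:435]; cv2.imwrite('pics/crop3.png',cv2.resize(i,None,fx=3.6,fy=3.6,interpolation=cv2.INTER_CUBIC))"
```

```text
force: [0.6, -0.0, -0.5]
t 10.2833 in cab [-0.0414 -0.1106] z 0.1659 yaw y rel -0.02 F [ 0.6 -0.  -0.5] grip 0.008396602106719457 q [-0.2   0.3   0.36  1.92 -0.13  0.95  1.91]
 0.074,-0.064,0.165 [-0.1924  0.0776  0.0024]
```

View pics/crop3.png

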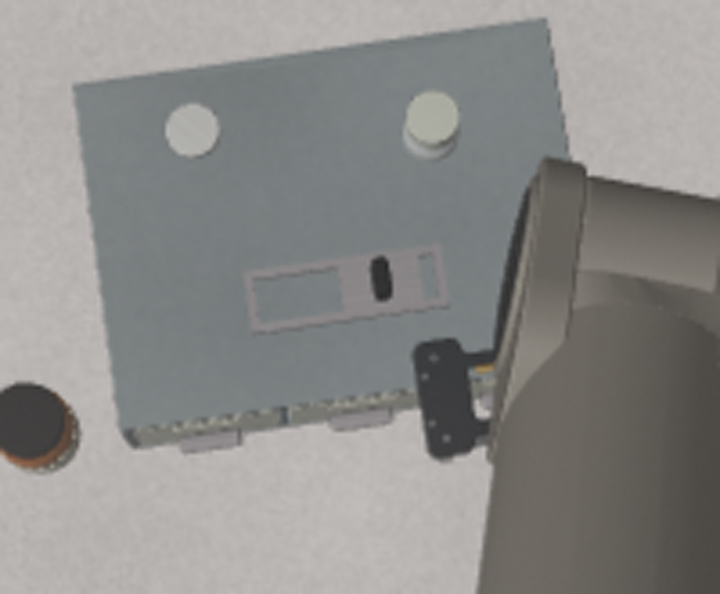

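The left and middle drawers are flush, the tab is unmoved at (380,279) in the crop, and the pot and stub are in place. Next I'll move beside the tab and lower the fingertips.

```bash
python3 -m handwheel '[[[-0.05,0.02,0],0,1],[[-0.1,0.04,0],0,1],[[-0.15,0.06,0],0,1],[[-0.193,0.078,0],0,1],[[-0.193,0.078,0],0,1],[[-0.193,0.078,0],0,1]]' |grep ^force; python3 g.py " 0.073,-0.064,0.112"
```

```text
force: [-0.6, -0.7, -0.2]
t 10.8333 in cab [ 0.073  -0.0623] z 0.1613 yaw y rel -0.12 F [-0.6 -0.7 -0.2] grip 0.0031453276416834146 q [-0.25  0.46  0.33  1.69 -0.17  1.02  1.82]
 0.073,-0.064,0.112 [-0.0002 -0.0029  0.0821]
```

```bash
python3 -m handwheel '[[[0,-0.003,0.03],0,1],[[0,-0.003,0.05],0,1],[[0,-0.003,0.07],0,1],[[0,-0.003,0.078],0,1],[[0,-0.003,0.078],0,1]]' |grep ^force; python3 g.py
python3 -m handwheel '[[[0,0.01,0],0,1],[[0,0.02,0],0,1],[[0,0.03,0],0,1],[[0,0.04,0],0,1],[[0,0.05,0],0,1],[[0,0.06,0],0,1],[[0,0.07,0],0,1],[[0,0.08,0],0,1]]' |grep ^force; python3 g.py " 0.073,0.005,0.112"
```

```text
force: [-0.4, 0.1, 0.3]
t 11.25 in cab [ 0.0716 -0.0652] z 0.115 yaw y rel 0.0 F [-0.4  0.1  0.3] grip 0.0045403388147654345 q [-0.24  0.51  0.31  1.73 -0.19  0.94  1.84]
force: [0.3, -1.6, 1.2]
t 11.9167 in cab [ 0.0729 -0.0166] z 0.1169 yaw y rel -0.02 F [ 0.3 -1.6  1.2] grip 0.003552608354217189 q [-0.31  0.49  0.31  1.75 -0.18  0.93  1.76]
 0.073,0.005,0.112 [-0.0002  0.0361  0.0081]
```

```bash
python3 -m handwheel '[[[0,0.01,0.002],0,1],[[0,0.018,0.004],0,1],[[0,0.025,0.004],0,1],[[0,0.03,0.004],0,1],[[0,0.034,0.004],0,1],[[0,0.034,0.004],0,1]]' |grep ^force; python3 g.py
python3 -m handwheel '[[[0,0.003,0],0,1],[[0,0.005,0],0,1],[[0,0.005,0],0,1]]' |grep ^force; python3 g.py
```

```text
force: [0.9, -0.9, -0.6]
t 12.4167 in cab [0.0726 0.0039] z 0.1141 yaw y rel -0.05 F [ 0.9 -0.9 -0.6] grip 0.007670551609488481 q [-0.34  0.49  0.3   1.75 -0.18  0.92  1.73]
force: [0.4, 0.6, -0.3]
t 12.6667 in cab [0.0726 0.0064] z 0.1142 yaw y rel -0.02 F [ 0.4  0.6 -0.3] grip 0.006487482172882124 q [-0.34  0.49  0.3   1.75 -0.18  0.92  1.73]
```

```bash
for i in 1 2 3; do python3 -m handwheel '[[[0,0.002,0],0,1],[[0,0.004,0],0,1],[[0,0.004,0],0,1]]' |grep ^force; python3 g.py; done
```

```text
force: [0.1, -1.0, -0.2]
t 12.9167 in cab [0.0727 0.0088] z 0.1142 yaw y rel -0.03 F [ 0.1 -1.  -0.2] grip 0.003960680510574082 q [-0.34  0.49  0.3   1.75 -0.18  0.92  1.72]
force: [1.1, -9.1, -1.7]
t 13.1667 in cab [0.0727 0.0093] z 0.1143 yaw y rel 0.05 F [ 1.1 -9.1 -1.7] grip 0.004109312823765865 q [-0.35  0.49  0.31  1.75 -0.18  0.92  1.72]
force: [1.5, -16.4, -2.4]
t 13.4167 in cab [0.0726 0.0095] z 0.1144 yaw y rel 0.13 F [  1.5 -16.4  -2.4] grip 0.007118944169024501 q [-0.35  0.49  0.31  1.76 -0.17  0.92  1.71]
```

The lock is at its stop: force built up at y = 0.0094. I'll back off, rise, pull away and check.

```bash
python3 -m handwheel '[[[0,-0.03,0],0,1],[[0,-0.03,0],0,1],[[0,-0.03,-0.06],0,1],[[0,-0.03,-0.12],0,1],[[0,-0.03,-0.18],0,1],[[0.06,-0.03,-0.2],0,1],[[0.12,-0.09,-0.2],0,1],[[0.18,-0.15,-0.2],0,1]]' |grep ^force; python3 -m handwheel '[[[0.05,-0.07,0],0,1],[[0.05,-0.14,0],0,1],[[0.05,-0.2,0],0,1],[[0.05,-0.25,0],0,1],[[0.05,-0.25,0],0,1],[[0.05,-0.25,0],0,1],[[0.05,-0.25,0],0,1],[[0.05,-0.25,0],0,1]]' |grep ^force;  python3 g.py; python3 -c "
from h import *
c=snap('top','t4.png'); i=cv2.imread('pics/t4.png')[110:275,235:435]; cv2.imwrite('pics/crop4.png',cv2.resize(i,None,fx=3.6,fy=3.6,interpolation=cv2.INTER_CUBIC))"
```

```text
force: [1.0, -1.8, -0.1]
force: [0.5, -0.2, 0.8]
t 14.75 in cab [-0.0516 -0.212 ] z 0.2342 yaw y rel -0.12 F [ 0.5 -0.2  0.8] grip 0.005255881101618462 q [-0.09  0.29  0.45  1.78 -0.14  1.11  2.09]
```

View pics/crop4.png

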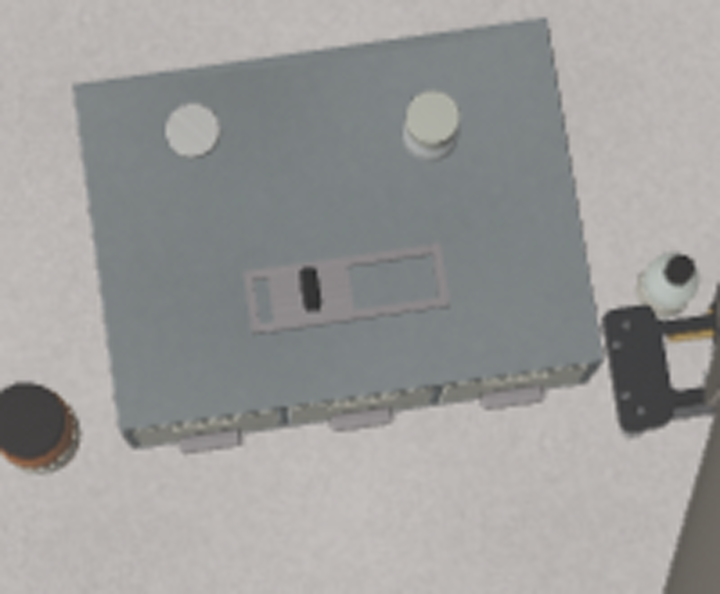

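All three drawers are flush, the tab is at its left end at (310,288) in the crop, and the pot, stub, jar and dropper are where they were. The gripper is clear of everything at z = 0.23.

```bash
python3 -c "
from rig import ctrl
print(ctrl.hand_in())"
```

```text
the job is handed in; nothing more can be done
None
```

All three drawers were pushed home gently, then the lock was slid to its left stop, nothing I could see was disturbed, and the job is handed in (the hand-in returned no verdict).

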